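# Clamp a perfume flacon for engraving with the click wrench

### The job

Stand the square glass flacon upright between the two jaws of the engraving vise, then swing the click wrench clockwise by its rubber grip to clamp it: stop at once when the wrench breaks over with its click, because pushing on past the click cracks the glass. Let go of everything, so that the wrench springs straight again and the flacon stays clamped, and leave the other things on the counter where they are.

Things in the scene. Friction and masses are not known exactly. Their poses are not given: they have to be found in the camera images.
- flacon_center (a point): Square upright glass flacon: body 40 x 40 mm, 58 mm high, with a brass neck and a round brass cap 26 mm across; 84 mm high in all, about 0.2 kg. The point lies on its centre line 42 mm above its underside (a good grasp height); x and y axes are square to its sides, z up. Starts standing on the counter, left of the vise.
- nest (a point): Where the flacon is to stand: the flat top of the vise's steel bed, 20 mm above the counter. Point on that floor, at the middle of the jaws' width. x runs along the jaw faces (jaws 36 mm wide, 35 mm high, narrower than the flacon); y points across the opening from the moving jaw (nearer the wrench) to the rear jaw; z up. The opening is 47 to 68 mm wide at the start.
- jaw: The moving jaw, a black block. Its origin lies at the centre of the lower edge of its clamping face; the face looks to its +y and moves that way, 22 mm for each radian that the wrench is swung clockwise (seen from above). It slides the flacon over the nest against the rear jaw, pushes both back to the stop and then squeezes.
- rear_jaw: The rear jaw, a black block with a cover behind it. Its origin lies at the centre of the lower edge of its clamping face, which looks to its -y. It floats: under a light push (3 N) it gives way 0 to 8 mm, different each time, until it backs up against a stop hidden under its cover; only then does the squeeze begin.
- spindle (a point): The vertical turning axis of the wrench, at the wrench's height (78 mm above the counter), 92 mm from the nest point in its -y direction. Same axes as the nest; it does not turn. Clockwise (from above) closes the jaw, the other way opens it; it stays where it is left.
- wrench_grip (a point): Middle of the rubber grip of the click wrench, 147 mm from the spindle; x axis points outwards along the handle. The wrench lies level, 78 mm above the counter, captive on the spindle, and starts pointing away from the jaws. The grip is 20 mm thick, 85 mm long (105 to 190 mm from the spindle), free all round; inside of it is a 15 mm steel tube.
- wrench (a joint): How far the handle has folded clockwise at its pivot (25 mm from the spindle), rad: 0 straight, above 0.03 once clicked, 0.17 at its stop; keep below 0.13. Sideways force at the grip: 3 to 4 N while the jaw runs in (0.6 to 1.3 rad of swing), rising to 8 to 10 N as the glass is squeezed; at the click it falls quickly to half (0.1 rad). A spring straightens it when let go.
- gift_box: Bystander: open square gift box with a brass ornament, 105 mm wide, 55 mm high. Origin under its centre.
- phone: Bystander: black phone lying flat, 150 x 74 x 9 mm. Origin under its centre.
- notes: Bystander: yellow pad of sticky notes, 76 x 76 x 12 mm. Origin under its centre.
- dropper: Bystander: clear round bottle with a white pointed nozzle, 48 mm across, 148 mm high. Origin under its centre.
There are look-alikes about, which are no part of the job. Of the things that look like the part that bears flacon_center, take the one that is nearest to the robot's base at the start.

How it is judged:
By the outcome, as a careful person would: the job done as asked, in the order asked, and still so for the second after the job is handed in, with the robot touching nothing.
It also fails if it takes over 67 s, if anything falls off the work surface, if the arm or the gripper's body presses on something with over 40 N, if the wrist force passes 120 N, or if a joint passes its speed limit or range.

### The arm

A 6-joint arm with a two-finger parallel gripper is mounted at the origin on the work surface. World frame = base frame: x ahead of the robot, y to its left, z up, the work surface at z = 0. Lengths are in m, angles in rad, forces in N, time in s.
With the tool pointing down it reaches from about 0.425 to 0.925 m from the base axis. Payload 12.5 kg.
Tool frame: the origin (TCP) lies at the very end of the fingers, on their centre line; the grasp point (between the pads) lies 19 mm behind it (env.grasp_offset is the z of the grasp point in the tool frame, in m); z points along the fingers, y is the direction in which the jaws open and shut (so a half turn about z gives the same grasp; the last joint's range is limited). The gripper opens to 85 mm and grips with 20 to 120 N. Pads are 22 mm wide; open, the fingers measure 114 mm over their backs; the gripper's body (76 mm by 85 mm) begins 54 mm behind the grasp point. The pads swing forward as they close: fully open they stand 13 mm farther back than shut.
Start: joints at [-1.262, 0.491, 1.559, -0, 1.092, -0.106], TCP at [0.252, -0.572, 0.231] pointing down, gripper open.
Joint ranges: [-3.1, 3.1], [-0.84, 2.19], [0.05, 2.79], [-1.13, 4.28], [0.06, 2.93], [-2.69, 2.69]. Speed limits (rad/s): [2.22, 2.22, 2.79, 3.14, 3.14, 3.14].

### API

Orientations are given as a unit quaternion [w, x, y, z].
In Python, from bench import env, eyes gives the robot as it stands.
- The arm moves only by the tool arm_command, never from a script. Its argument "deltas" is a list of rows, each an object with "offset": the shift along the tool's x, y, z in mm, a list of three; "dr": the turn, a rotation vector about the tool's x, y, z in rad, a list of three; "gripper": the gripper command: -1 is shut, 1 is fully open, values between are in proportion. A call has 1 to 12 rows; each row shifts and turns the pose as measured when the row begins, along the tool's axes as they then stand; what a row does not reach is not made up. A row lasts 1/12 s, in which the tool goes at most 41.7 mm and 7.16 degrees, less where a joint would pass 70% of its speed; a pose out of reach is approached as far as the arm can. A call with a gripper value outside its range is refused whole. The fingers move at their own pace and stop on an object; "force" is the grip in N (left out, the last holds). Time passes only in rows, so rows that do not move let the fingers close. It gives the time, the measured TCP pose, the force and the opening at its end, in the units of the state.
- env.state(): the state, without advancing time (a new reading comes with each control period).
- eyes.read_camera(name): name is "side" or "top"; returns a dict with "image" (384x512x3 uint8, red, green, blue), "vertical_fov" (degrees; the focal length in pixels is half the picture's height over the tangent of half this angle, whatever the lens; pixels are square), "cx", "cy" (the principal point, pixels), "pose" (4x4, takes a point from camera to world coordinates). Camera axes: x right, y up, looking along -z (the intrinsics and any distortion apply to the point x, -y, -z); pixel columns grow to the right and rows downward; lengths in m; the calibration is good to about 2 mm. A picture is of the moment at which its call begins. There is no depth.
- env.hand_in(): hands the job in, once; it reports no verdict.
The state is a dict: "clock": time; "joints": joint angles; "joint_velocities": joint speeds; "joint_efforts": joint torques, N m; "tcp_pos": TCP position; "ee_rot": TCP orientation; "ft_force": force on the tool from outside, world axes, zero at the start; "wrist_torque": the same for the moment, N m; "gripper_width": finger opening in m.
Only numpy, scipy, OpenCV 4.12 (cv2) and the standard library are available. Lean on these libraries where they do the work, as an engineer would, in place of code of your own. Each camera call takes 0.05 s, during which the arm holds its last target. There are 200 camera calls.

## Working session

There is one attempt and no reset: what is moved stays moved. The work goes in short steps, Python scripts to look and compute and a tool call to move; the robot and the scene stay as the last step left them, time stands still between calls to the robot, and variables do not carry over. Pictures are saved under pics/ and viewed, about 8 in all and at most 12, crops included, and the job is handed in when it is done.

Besides the shell and the picture viewer there is one more tool, called after ">>>" as name([rows], argument=value, ...), one row to a line, values as JSON. arm_command: Moves the arm, as the interface text tells. Its arguments: {"type":"object","properties":{"deltas":{"type":"array","items":{"type":"object","properties":{"offset":{"type":"array","items":{"type":"number"}},"dr":{"type":"array","items":{"type":"number"}},"gripper":{"type":"number"}}}},"force":{"type":"number"}},"required":["deltas"]}

```bash
ls; mkdir -p pics; cat > h.py <<'E'
import numpy as np, cv2
from bench import env, eyes
def cam(n, save=None):
    c=eyes.read_camera(n)
    if save: cv2.imwrite(f'pics/{save}.png',c['image'][:,:,::-1])
    return c
def ray(c,u,v):
    f=c['image'].shape[0]/2/np.tan(np.radians(c['vertical_fov'])/2)
    P=np.array(c['pose'])
    k=np.array(c.get('distortion',c.get('dist',[0,0,0,0,0])),float)
    K=np.array([[f,0,c['cx']],[0,f,c['cy']],[0,0,1]])
    p=cv2.undistortPoints(np.array([[[u,v]]],float),K,k)[0,0]
    d=P[:3,:3]@np.array([p[0],-p[1],-1]); return P[:3,3],d
def plane(c,u,v,z):
    o,d=ray(c,u,v); return o+d*(z-o[2])/d[2]
def proj(c,X):
    P=np.array(c['pose']); f=c['image'].shape[0]/2/np.tan(np.radians(c['vertical_fov'])/2)
    q=P[:3,:3].T@(np.array(X)-P[:3,3]); return np.array([c['cx']-f*q[0]/q[2], c['cy']+f*q[1]/q[2]])
E
python3 - <<'E'
from h import *
for n in('top','side'):
    c=cam(n,n+'0'); print({k:v for k,v in c.items() if k!='image'})
a=cv2.imread('pics/top0.png');b=cv2.imread('pics/side0.png')
cv2.imwrite('pics/t0.png',cv2.resize(a,(800,600)));cv2.imwrite('pics/s0.png',cv2.resize(b,(800,600)))
print(env.state(),env.grasp_offset)
E
```

```text
pics
{'vertical_fov': 47.78099129129288, 'cx': 250.97837889109243, 'cy': 193.55439990085972, 'pose': array([[ 9.54686716e-03,  9.98008356e-01, -6.23552592e-02,
         5.02972650e-01],
       [-9.99953092e-01,  9.63017814e-03,  1.03566114e-03,
        -5.29889064e-02],
       [ 1.63409072e-03,  6.23424469e-02,  9.98053480e-01,
         1.46464374e+00],
       [ 0.00000000e+00,  0.00000000e+00,  0.00000000e+00,
         1.00000000e+00]])}
{'vertical_fov': 57.07374821798025, 'cx': 259.1663114027404, 'cy': 196.63309228147995, 'pose': array([[-0.98674655,  0.08400615, -0.1388316 ,  0.48259399],
       [-0.16199006, -0.56010652,  0.8124284 ,  0.66253798],
       [-0.0095115 ,  0.82415026,  0.56629134,  0.58886378],
       [ 0.        ,  0.        ,  0.        ,  1.        ]])}
{'clock': 0.1, 'joints': array([-1.26160883e+00,  4.91524977e-01,  1.55938495e+00, -1.99237985e-05,
        1.09170314e+00, -1.05599546e-01]), 'joint_velocities': array([ 0.00012951, -0.0036943 , -0.00059773, -0.00112438, -0.00026344,
        0.00115855]), 'joint_efforts': array([ 3.20362102e-03, -6.19444370e+01, -2.62025696e+01, -1.50438354e-04,
        2.88355717e-03,  1.18240138e-06]), 'tcp_pos': array([ 0.25182853, -0.57180521,  0.23077144]), 'ee_rot': array([-5.06665614e-04,  9.78569864e-01,  2.05914451e-01, -6.06383576e-05]), 'ft_force': array([-0.12542142,  0.42119046, -0.24321298]), 'wrist_torque': array([-0.03092625,  0.01959984, -0.00116564]), 'gripper_width': 0.0855466807012023} -0.0187
```

View pics/t0.png

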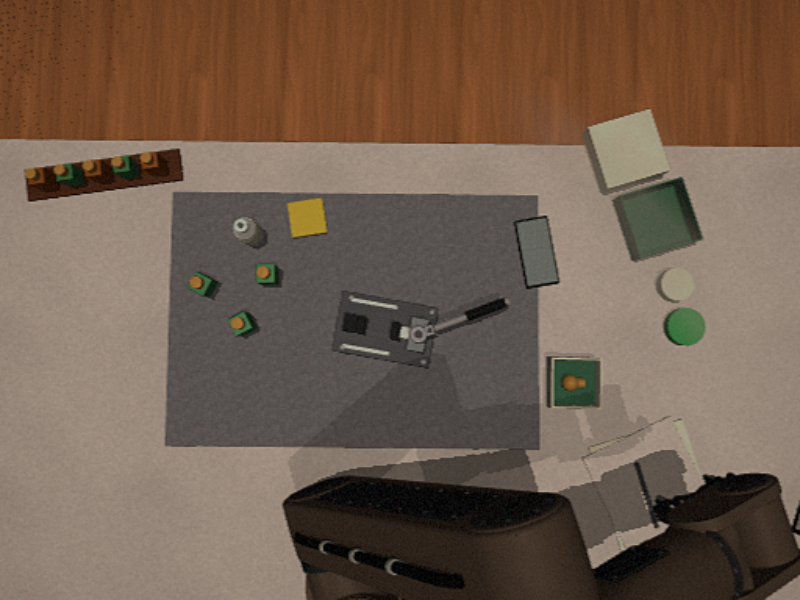

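View pics/s0.png

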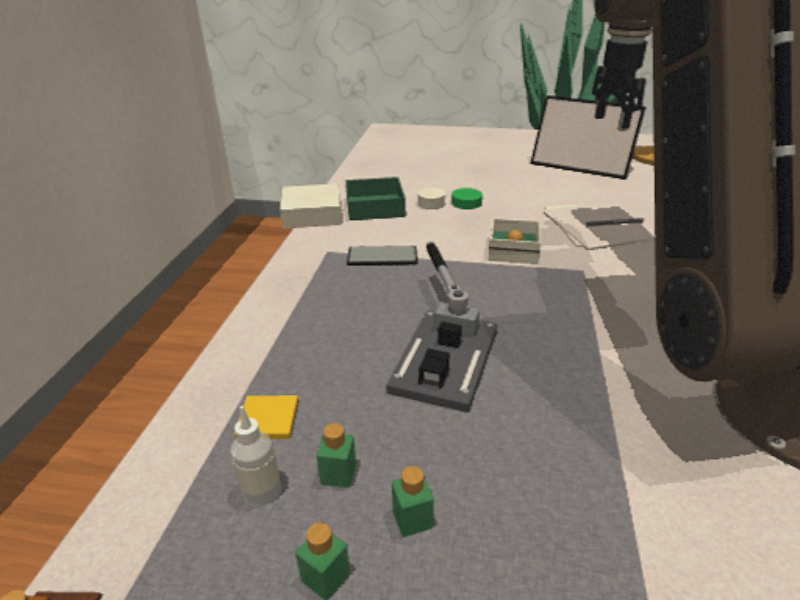

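Top view (800×600): flacon candidates sit at (202,284), (266,274) and (242,323). The vise is at about (385,330), with its wrench pointing to (505,302). I'll measure them and zoom in.

```bash
python3 - <<'E'
from h import *
c=cam('top');s=cam('side')
hsv=cv2.cvtColor(c['image'],cv2.COLOR_RGB2HSV)
m=cv2.inRange(hsv,(5,120,90),(20,255,255)); m[:150]=0
n,l,st,ce=cv2.connectedComponentsWithStats(m)
for i in range(1,n):
    if st[i,4]>30 and ce[i][0]<200:
        p=plane(c,*ce[i],0.084); print('top cap',ce[i],st[i,4],p,np.hypot(*p[:2]))
hs=cv2.cvtColor(s['image'],cv2.COLOR_RGB2HSV)
m=cv2.inRange(hs,(5,120,90),(20,255,255)); m[:200]=0
n,l,st,ce=cv2.connectedComponentsWithStats(m)
for i in range(1,n):
    if st[i,4]>60: p=plane(s,*ce[i],0.076); print('side cap',ce[i],st[i,4],p)
a=c['image'][170:250,110:350,::-1]
b=s['image'][120:360,170:340,::-1]
cv2.imwrite('pics/crop1.png',cv2.resize(a,None,fx=3.3,fy=3.3,interpolation=cv2.INTER_CUBIC))
cv2.imwrite('pics/crop2.png',cv2.resize(b,None,fx=2.5,fy=2.5,interpolation=cv2.INTER_CUBIC))
E
```

```text
top cap [167.72340426 173.89361702] 47 [0.64968306 0.21253327 0.084     ] 0.6835630649197785
top cap [124.75510204 180.08163265] 49 [0.62847956 0.34938338 0.084     ] 0.719065571215058
top cap [151.4375 206.5625] 48 [0.54467388 0.26212262 0.084     ] 0.6044649703602029
side cap [ 56.9982224  280.91655145] 10126 [0.94549599 0.26584837 0.076     ]
side cap [213.18023256 278.31395349] 172 [0.6508416  0.21343716 0.076     ]
side cap [263.39800995 306.66666667] 201 [0.54540614 0.26394513 0.076     ]
side cap [203.77394636 343.97318008] 261 [0.62853208 0.35027641 0.076     ]
side cap [ 47.44642857 381.47321429] 112 [0.83752442 0.44433617 0.076     ]
```

View pics/crop1.png

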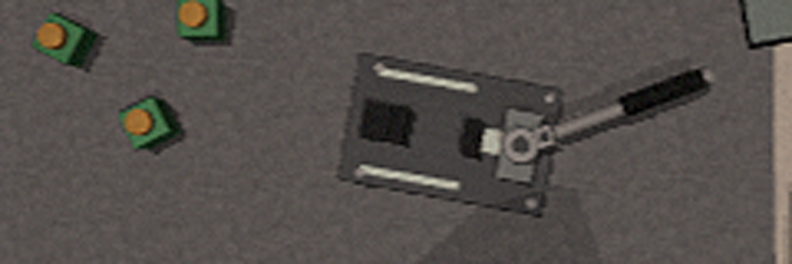

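View pics/crop2.png

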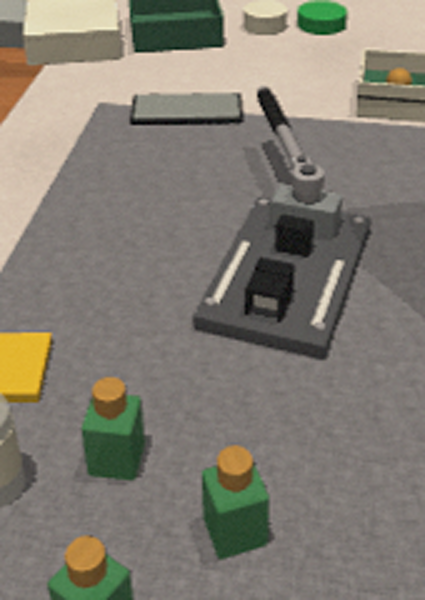

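Three lookalikes at top (202,284), (266,274) and (242,323). The one at (242,323) is 0.604 m from the base, against 0.684 and 0.719, and the crop shows the square green body with a brass cap, so it's the target. Next I'll measure its yaw and the vise geometry.

```bash
python3 - <<'E'
from h import *
c=cam('top');s=cam('side')
for nme,cc,roi,zs in(('top',c,(185,230,135,170),(.058,0)),('side',s,(295,345,245,285),(.058,0))):
    im=cc['image'];h=cv2.cvtColor(im,cv2.COLOR_RGB2HSV)
    m=cv2.inRange(h,(40,100,40),(90,255,255))|cv2.inRange(h,(5,120,90),(20,255,255))
    k=np.zeros_like(m);k[roi[0]:roi[1],roi[2]:roi[3]]=255;m&=k
    hull=cv2.convexHull(np.argwhere(m)[:,::-1].astype(np.int32))
    ap=cv2.approxPolyDP(hull,1.3,True)[:,0]; print(nme,'hull',ap.tolist())
    for z in zs: print(z,[np.round(plane(cc,*p,z)[:2],3).tolist() for p in ap])
# rails (white) in top
im=c['image'];h=cv2.cvtColor(im,cv2.COLOR_RGB2HSV)
m=cv2.inRange(h,(0,0,135),(180,70,255));k=np.zeros_like(m);k[185:230,215:275]=255;m&=k
n,l,st,ce=cv2.connectedComponentsWithStats(m)
for i in range(1,n):
    if st[i,4]<6: continue
    pts=np.argwhere(l==i)[:,::-1].astype(float)
    W=np.array([plane(c,*p,.025)[:2] for p in pts]);mu=W.mean(0);u,sv,vt=np.linalg.svd(W-mu)
    v=vt[0]*np.sign(vt[0,1]);print('blob',ce[i],st[i,4],mu.round(4),'ydir deg',np.degrees(np.arctan2(v[1],v[0])).round(2),sv[:2].round(4))
# grip: black handle
g=cv2.cvtColor(im,cv2.COLOR_RGB2GRAY)
m=(g<45).astype(np.uint8);k=np.zeros_like(m);k[185:230,210:330]=1;m&=k
n,l,st,ce=cv2.connectedComponentsWithStats(m)
for i in range(1,n):
    if st[i,4]<10: continue
    pts=np.argwhere(l==i)[:,::-1].astype(float)
    W=np.array([plane(c,*p,.08)[:2] for p in pts]);mu=W.mean(0);u,sv,vt=np.linalg.svd(W-mu)
    print('black',ce[i],st[i],mu.round(4),vt[0].round(3),np.degrees(np.arctan2(-vt[0,1]*-np.sign(vt[0,1])*-1,vt[0,0]*-np.sign(vt[0,1]))))
x=cv2.resize(im[185:232,205:280,::-1],None,fx=10,fy=10,interpolation=cv2.INTER_CUBIC)
cv2.imwrite('pics/vt.png',cv2.convertScaleAbs(x,alpha=1.8))
x=cv2.resize(s['image'][170:265,240:325,::-1],None,fx=6,fy=6,interpolation=cv2.INTER_CUBIC)
cv2.imwrite('pics/vs.png',cv2.convertScaleAbs(x,alpha=1.8))
E
```

```text
top hull [[161, 209], [151, 214], [147, 204], [156, 200]]
0.058 [[0.538, 0.237], [0.521, 0.269], [0.554, 0.283], [0.567, 0.254]]
0 [[0.539, 0.249], [0.522, 0.282], [0.556, 0.296], [0.57, 0.266]]
side hull [[260, 342], [257, 341], [252, 328], [251, 309], [258, 300], [264, 298], [270, 302], [276, 318], [275, 337]]
0.058 [[0.542, 0.321], [0.548, 0.32], [0.56, 0.297], [0.569, 0.259], [0.56, 0.237], [0.549, 0.23], [0.537, 0.238], [0.522, 0.271], [0.519, 0.308]]
0 [[0.549, 0.284], [0.555, 0.283], [0.569, 0.257], [0.579, 0.214], [0.568, 0.19], [0.557, 0.183], [0.543, 0.191], [0.526, 0.228], [0.523, 0.269]]
blob [238.640625 193.640625] 64 [ 0.5922 -0.0134] ydir deg 80.12 [0.2346 0.0167]
blob [258.41666667 212.27777778] 36 [ 0.5309 -0.0798] ydir deg 173.18 [0.0423 0.0284]
blob [266.33333333 210.41666667] 12 [ 0.5373 -0.106 ] ydir deg 114.32 [0.0261 0.008 ]
blob [267.4        216.66666667] 15 [ 0.5166 -0.1097] ydir deg 92.25 [0.03   0.0121]
blob [232.67164179 223.17910448] 67 [0.494  0.0052] ydir deg 80.95 [0.2467 0.0175]
black [310.42473118 197.82795699] [297 191  28  17 186] [ 0.5776 -0.2447] [ 0.356 -0.934] -69.12927946949908
black [226.8579235  206.80327869] [219 200  17  15 183] [0.5463 0.0222] [-0.196 -0.981] -101.28981718264916
black [252.59722222 211.41666667] [249 206   9  13  72] [ 0.5324 -0.0601] [-0.995  0.095] -5.467557238278557
black [285.28571429 210.78571429] [282 209   7   4  14] [ 0.5354 -0.1645] [ 0.263 -0.965] -74.74716249353551
black [275.27777778 215.61111111] [272 214   8   6  18] [ 0.5197 -0.1326] [-0.462  0.887] -62.47912386732595
```

View pics/vt.png

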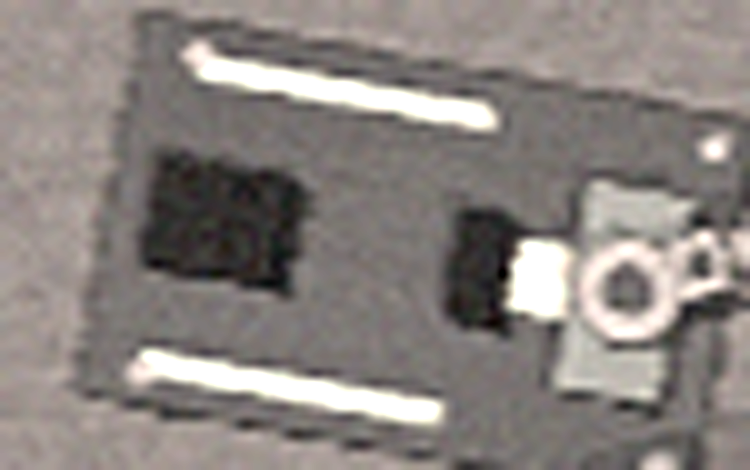

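View pics/vs.png

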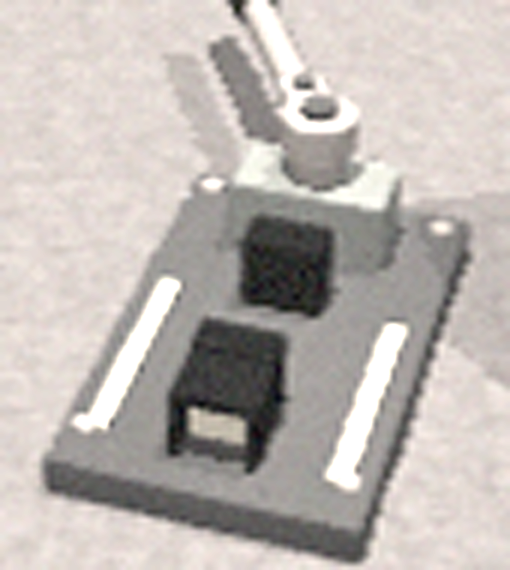

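```bash
python3 - <<'E'
from h import *
c=cam('top');s=cam('side')
T=lambda X,Y:((X+.5)/10-.5+205,(Y+.5)/10-.5+185)
S=lambda X,Y:((X+.5)/6-.5+240,(Y+.5)/6-.5+170)
th=np.radians(80.5);ey=np.array([np.cos(th),np.sin(th)]);ex=np.array([ey[1],-ey[0]])
sp=plane(c,*T(628,288),.088);ss=plane(s,*S(320,107),.088)
# triangulate
o1,d1=ray(c,*T(628,288));o2,d2=ray(s,*S(320,107))
A=np.stack([d1,-d2],1);t=np.linalg.lstsq(A,o2-o1,rcond=None)[0]
print('spindle',sp,ss,'tri',o1+d1*t[0],o2+d2*t[1])
sp=(sp[:2]+ss[:2])/2
def loc(p): r=p[:2]-sp; return (1e3*np.array([r@ex,r@ey])).round(1)
for n,p in dict(rearTop=(308,175),rearBot=(290,292),movTop=(462,208),movBot=(448,320)).items(): print(n,loc(plane(c,*T(*p),.055)))
for n,p,z in (('s rear L',(200,320),.055),('s rear R',(288,333),.055),('mov top L',(245,247),.055),('mov top R',(330,258),.055),('mov low L',(243,303),.02),('mov low R',(320,313),.02)): print(n,loc(plane(s,*S(*p),z)))
print('rails',loc(np.array([.5922,-.0134])),loc(np.array([.494,.0052])))
print('nest',sp+.092*ey, 'grip',loc(np.array([.5776,-.2447])), np.linalg.norm(np.array([.5776,-.2447])-sp))
E
```

```text
spindle [ 0.52654675 -0.10696687  0.088     ] [ 0.5254601  -0.11078801  0.088     ] tri [ 0.52650358 -0.10686802  0.09052111] [ 0.52524598 -0.10692523  0.09050182]
rearTop [ 19.  109.7]
rearBot [-19.4 108.7]
movTop [17.2 58.4]
movBot [-19.4  56.6]
s rear L [ 17.8 115.4]
s rear R [-17.8 112.4]
mov top L [14.1 62.8]
mov top R [-21.6  59.1]
mov low L [15.9 56.6]
mov low R [-17.4  52.9]
rails [ 49.5 105.1] [-50.4 107.2]
nest [ 0.54118781 -0.01813916] grip [  73.3 -125.4] 0.14529272027331105
```

Crops: the rear jaw face runs from (308,175) to (290,292) in vt.png, the moving jaw face from (462,208) to (448,320), and the spindle ring is at (628,288). That gives:
- **Spindle:** about (0.526, -0.107).
- **Jaw axis:** 80.5°.
- **Opening:** about 51 mm, with its middle 82 mm from the spindle.
- **Wrench:** pointing at -69°.

Moving over to the flacon.

>>> arm_command([
  {"offset":[35,-17,0],"gripper":1},
  {"offset":[35,-17,0],"gripper":1},
  {"offset":[35,-17,0],"gripper":1},
  {"offset":[35,-17,0],"gripper":1},
  {"offset":[35,-17,0],"gripper":1},
  {"offset":[35,-17,0],"gripper":1},
  {"offset":[35,-17,0],"gripper":1},
  {"offset":[35,-17,0],"gripper":1},
  {"offset":[35,-17,0],"gripper":1},
  {"offset":[35,-17,0],"gripper":1},
  {"offset":[35,-17,0],"gripper":1},
  {"offset":[35,-17,0],"gripper":1},
])

```text
$.deltas[0]: bad value
```

>>> arm_command([
  {"offset":[16,-37,0],"gripper":1},
  {"offset":[16,-37,0],"gripper":1},
  {"offset":[16,-37,0],"gripper":1},
  {"offset":[16,-37,0],"gripper":1},
  {"offset":[16,-37,0],"gripper":1},
  {"offset":[16,-37,0],"gripper":1},
  {"offset":[16,-37,0],"gripper":1},
  {"offset":[16,-37,0],"gripper":1},
  {"offset":[16,-37,0],"gripper":1},
  {"offset":[16,-37,0],"gripper":1},
  {"offset":[16,-37,0],"gripper":1},
  {"offset":[16,-37,0],"gripper":1},
])

```text
$.deltas[0]: bad value
```

```bash
cat >> h.py <<'E'
from scipy.spatial.transform import Rotation as R
def rot():
    q=np.array(env.state()['ee_rot']); return R.from_quat(q[[1,2,3,0]])
def go(p,yang=None):
    s=env.state();r=rot();d=np.array(p)-s['tcp_pos'];o=r.inv().apply(d)*1e3
    Y=r.as_matrix()[:,1];a=np.degrees(np.arctan2(Y[1],Y[0]))
    print('t',round(s['clock'],2),'tcp',s['tcp_pos'].round(4),'offset mm',o.round(1),'yang',a.round(2),'tilt',r.as_matrix()[:,2].round(3),'j',s['joints'].round(2),'F',s['ft_force'].round(1),'w',round(s['gripper_width'],4))
    if yang is not None:
        dz=-((yang-a+90)%180-90); print('dr z rad total',np.radians(dz).round(3))
E
python3 -c "
from h import *
go([.545,.263,.15],-63)"
```

```text
t 0.4 tcp [ 0.2519 -0.572   0.2313] offset mm [ 604.8 -646.    81.3] yang -66.23 tilt [-0.  0. -1.] j [-1.26  0.49  1.56 -0.    1.09 -0.11] F [ 0.2 -0.2 -0.2] w 0.0854
dr z rad total -0.056
```

"dr" seems to be required in every row.

>>> arm_command([
  {"offset":[35,-17,0],"dr":[0,0,0],"gripper":1},
  {"offset":[35,-17,0],"dr":[0,0,0],"gripper":1},
  {"offset":[35,-17,0],"dr":[0,0,0],"gripper":1},
  {"offset":[35,-17,0],"dr":[0,0,0],"gripper":1},
  {"offset":[35,-17,0],"dr":[0,0,0],"gripper":1},
  {"offset":[35,-17,0],"dr":[0,0,0],"gripper":1},
  {"offset":[35,-17,0],"dr":[0,0,0],"gripper":1},
  {"offset":[35,-17,0],"dr":[0,0,0],"gripper":1},
  {"offset":[35,-17,0],"dr":[0,0,0],"gripper":1},
  {"offset":[35,-17,0],"dr":[0,0,0],"gripper":1},
  {"offset":[35,-17,0],"dr":[0,0,0],"gripper":1},
  {"offset":[35,-17,0],"dr":[0,0,0],"gripper":1},
])

```text
clock: 1.4
tcp_pos: [0.5628, -0.2068, 0.2308]
ee_rot: [0.001, 0.98, 0.2, 0.0]
ft_force: [-0.4, -1.3, 0.2]
gripper_width: 0.0858
```

>>> arm_command([
  {"offset":[16,-37,0],"dr":[0,0,0],"gripper":1},
  {"offset":[16,-37,0],"dr":[0,0,0],"gripper":1},
  {"offset":[16,-37,0],"dr":[0,0,0],"gripper":1},
  {"offset":[16,-37,0],"dr":[0,0,0],"gripper":1},
  {"offset":[16,-37,0],"dr":[0,0,0],"gripper":1},
  {"offset":[16,-37,0],"dr":[0,0,0],"gripper":1},
  {"offset":[16,-37,0],"dr":[0,0,0],"gripper":1},
  {"offset":[16,-37,0],"dr":[0,0,0],"gripper":1},
  {"offset":[16,-37,0],"dr":[0,0,0],"gripper":1},
  {"offset":[16,-37,0],"dr":[0,0,0],"gripper":1},
  {"offset":[16,-37,0],"dr":[0,0,0],"gripper":1},
  {"offset":[16,-37,0],"dr":[0,0,0],"gripper":1},
])

```text
clock: 2.4
tcp_pos: [0.5664, 0.293, 0.2294]
ee_rot: [0.002, 0.98, 0.2, 0.002]
ft_force: [1.1, -0.3, 1.4]
gripper_width: 0.0854
```

```bash
python3 -c "
from h import *
go([.545,.263,.15],-63)"
```

```text
t 2.4 tcp [0.5664 0.293  0.2294] offset mm [-31.7  18.8  79.4] yang -66.92 tilt [ 0.005 -0.003 -1.   ] j [ 0.38  0.51  1.53 -0.01  1.1   1.55] F [ 1.1 -0.3  1.4] w 0.0854
dr z rad total -0.068
```

>>> arm_command([
  {"offset":[-16,9,26],"dr":[0,0,-0.068],"gripper":1},
  {"offset":[-16,9,26],"dr":[0,0,0],"gripper":1},
  {"offset":[0,0,26],"dr":[0,0,0],"gripper":1},
  {"offset":[0,0,0],"dr":[0,0,0],"gripper":1},
])

```text
clock: 2.73
tcp_pos: [0.5444, 0.2732, 0.1502]
ee_rot: [0.001, 0.971, 0.24, 0.006]
ft_force: [-0.2, -0.5, -0.7]
gripper_width: 0.0854
```

```bash
python3 -c "
from h import *
go([.545,.263,.024],-63)"
```

```text
t 2.73 tcp [0.5444 0.2732 0.1502] offset mm [ -5.5   8.8 126.2] yang -62.22 tilt [ 0.011  0.001 -1.   ] j [ 0.36  0.55  1.69 -0.    0.89  1.45] F [-0.2 -0.5 -0.7] w 0.0854
dr z rad total 0.014
```

```bash
cat >> h.py <<'E'
_go=go
def go(p,yang=None):
    _go(p,yang); t=rot().inv().apply([0,0,-1]); print('untilt dr',np.cross([0,0,1],t).round(4))
E
python3 -c "
from h import *
go([.545,.263,.024],-63)"
```

```text
t 2.73 tcp [0.5444 0.2732 0.1502] offset mm [ -5.5   8.8 126.2] yang -62.22 tilt [ 0.011  0.001 -1.   ] j [ 0.36  0.55  1.69 -0.    0.89  1.45] F [-0.2 -0.5 -0.7] w 0.0854
dr z rad total 0.014
untilt dr [ 0.0046 -0.0103  0.    ]
```

>>> arm_command([
  {"offset":[-5,9,0],"dr":[0.009,0.006,0],"gripper":1},
  {"offset":[0,0,25],"dr":[0,0,0],"gripper":1},
  {"offset":[0,0,25],"dr":[0,0,0],"gripper":1},
  {"offset":[0,0,0],"dr":[0,0,0],"gripper":1},
])

```text
clock: 3.07
tcp_pos: [0.5467, 0.2638, 0.1026]
ee_rot: [-0.005, 0.971, 0.24, 0.009]
ft_force: [-0.9, -0.1, -0.4]
gripper_width: 0.0856
```

```bash
python3 -c "
from h import *
go([.545,.263,.024],-63)"
```

```text
t 3.07 tcp [0.5467 0.2638 0.1026] offset mm [-3.4  0.3 78.6] yang -62.24 tilt [ 0.016  0.013 -1.   ] j [0.34 0.61 1.74 0.01 0.77 1.42] F [-0.9 -0.1 -0.4] w 0.0856
dr z rad total 0.013
untilt dr [-0.0044 -0.0199  0.    ]
```

>>> arm_command([
  {"offset":[-2,0,0],"dr":[-0.004,-0.02,0],"gripper":1},
  {"offset":[0,0,20],"dr":[0,0,0],"gripper":1},
  {"offset":[0,0,20],"dr":[0,0,0],"gripper":1},
  {"offset":[0,0,20],"dr":[0,0,0],"gripper":1},
  {"offset":[0,0,17],"dr":[0,0,0],"gripper":1},
  {"offset":[0,0,0],"dr":[0,0,0],"gripper":1},
])

```text
clock: 3.57
tcp_pos: [0.5507, 0.2647, 0.0348]
ee_rot: [0.001, 0.971, 0.239, 0.004]
ft_force: [-0.7, -0.5, 0.1]
gripper_width: 0.0855
```

>>> arm_command([
  {"offset":[0,0,0],"dr":[0,0,0],"gripper":-1},
  {"offset":[0,0,0],"dr":[0,0,0],"gripper":-1},
  {"offset":[0,0,0],"dr":[0,0,0],"gripper":-1},
  {"offset":[0,0,0],"dr":[0,0,0],"gripper":-1},
  {"offset":[0,0,0],"dr":[0,0,0],"gripper":-1},
  {"offset":[0,0,0],"dr":[0,0,0],"gripper":-1},
  {"offset":[0,0,0],"dr":[0,0,0],"gripper":-1},
  {"offset":[0,0,0],"dr":[0,0,0],"gripper":-1},
], force=30)

```text
clock: 4.23
tcp_pos: [0.5538, 0.2659, 0.0432]
ee_rot: [0.001, 0.971, 0.239, 0.007]
ft_force: [-0.3, -0.4, -2.6]
gripper_width: 0.0394
```

```bash
python3 -c "
from h import *
go([.545,.263,.024],-63)"
```

```text
t 4.23 tcp [0.5538 0.2659 0.0432] offset mm [-9.4 -1.6 19. ] yang -62.3 tilt [ 0.014  0.002 -1.   ] j [ 0.34  0.7   1.75 -0.    0.67  1.43] F [-0.3 -0.4 -2.6] w 0.0394
dr z rad total 0.012
untilt dr [ 0.0045 -0.0133  0.    ]
```

The idle rows drift, about +1 mm in z per row, because each one re-bases on the measured pose. The grip is too high, so I'll reopen, go lower and compensate for the drift.

>>> arm_command([
  {"offset":[0,0,1],"dr":[0,0,0],"gripper":1},
  {"offset":[0,0,1],"dr":[0,0,0],"gripper":1},
  {"offset":[0,0,1],"dr":[0,0,0],"gripper":1},
  {"offset":[-3,0,1],"dr":[0.004,-0.013,0],"gripper":1},
  {"offset":[-4,0,7],"dr":[0,0,0],"gripper":1},
  {"offset":[-3,0,7],"dr":[0,0,0],"gripper":1},
  {"offset":[0,0,7],"dr":[0,0,0],"gripper":1},
  {"offset":[0,0,1],"dr":[0,0,0],"gripper":1},
])

```text
clock: 4.9
tcp_pos: [0.544, 0.2607, 0.0148]
ee_rot: [0.0, 0.971, 0.239, -0.0]
ft_force: [-0.9, 0.4, 0.3]
gripper_width: 0.0854
```

```bash
python3 -c "
from h import *
go([.545,.263,.026],-63)"
```

```text
t 4.9 tcp [0.544  0.2607 0.0148] offset mm [  1.9  -1.6 -11.2] yang -62.31 tilt [-0.001 -0.    -1.   ] j [ 0.34  0.74  1.78 -0.    0.62  1.43] F [-0.9  0.4  0.3] w 0.0854
dr z rad total 0.012
untilt dr [ 0.0001  0.0008 -0.    ]
```

>>> arm_command([
  {"offset":[1,0,-6],"dr":[0,0,0],"gripper":1},
  {"offset":[0,0,-3],"dr":[0,0,0],"gripper":1},
  {"offset":[0,0,0],"dr":[0,0,0],"gripper":1},
])

```text
clock: 5.15
tcp_pos: [0.5445, 0.261, 0.0233]
ee_rot: [0.0, 0.971, 0.239, -0.001]
ft_force: [0.2, 0.4, 0.3]
gripper_width: 0.0855
```

>>> arm_command([
  {"offset":[0,0,0],"dr":[0,0,0],"gripper":-1},
  {"offset":[0,0,0],"dr":[0,0,0],"gripper":-1},
  {"offset":[0,0,0],"dr":[0,0,0],"gripper":-1},
  {"offset":[0,0,0],"dr":[0,0,0],"gripper":-1},
])

```text
clock: 5.48
tcp_pos: [0.5453, 0.2614, 0.0246]
ee_rot: [0.0, 0.971, 0.239, -0.0]
ft_force: [-0.8, -3.1, 10.2]
gripper_width: 0.0396
```

>>> arm_command([
  {"offset":[0,0,0],"dr":[0,0,0],"gripper":-1},
  {"offset":[0,0,0],"dr":[0,0,0],"gripper":-1},
  {"offset":[0,0,0],"dr":[0,0,0],"gripper":-1},
])

```text
clock: 5.73
tcp_pos: [0.5452, 0.2614, 0.0247]
ee_rot: [0.0, 0.971, 0.239, -0.0]
ft_force: [-0.1, 0.0, -0.2]
gripper_width: 0.0395
```

```bash
python3 -c "
from h import *
go([.545,.263,.026],-63)"
```

```text
t 5.73 tcp [0.5452 0.2614 0.0247] offset mm [ 0.6 -1.6 -1.4] yang -62.3 tilt [-0. -0. -1.] j [ 0.34  0.73  1.77 -0.    0.64  1.43] F [-0.1  0.  -0.2] w 0.0395
dr z rad total 0.012
untilt dr [ 0.0002  0.0005 -0.    ]
```

Gripped at the right height (TCP z 24.7 mm, so the placing height is 44.7 mm). Lift, carry, turn.

>>> arm_command([
  {"offset":[0,0,-15],"dr":[0,0,0],"gripper":-1},
  {"offset":[0,0,-22],"dr":[0,0,0],"gripper":-1},
  {"offset":[0,0,-22],"dr":[0,0,0],"gripper":-1},
  {"offset":[0,0,-22],"dr":[0,0,0],"gripper":-1},
  {"offset":[0,0,-15],"dr":[0,0,0],"gripper":-1},
])

```text
clock: 6.15
tcp_pos: [0.5427, 0.2604, 0.1189]
ee_rot: [0.001, 0.971, 0.239, -0.006]
ft_force: [0.5, 0.3, -1.5]
gripper_width: 0.0397
```

>>> arm_command([
  {"offset":[-15,28,0],"dr":[0,0,0],"gripper":-1},
  {"offset":[-15,28,0],"dr":[0,0,0],"gripper":-1},
  {"offset":[-15,28,0],"dr":[0,0,0],"gripper":-1},
  {"offset":[-15,28,0],"dr":[0,0,0],"gripper":-1},
  {"offset":[-15,28,0],"dr":[0,0,0],"gripper":-1},
  {"offset":[-15,28,0],"dr":[0,0,0],"gripper":-1},
  {"offset":[-15,28,0],"dr":[0,0,0],"gripper":-1},
  {"offset":[-15,28,0],"dr":[0,0,0],"gripper":-1},
])

```text
clock: 6.82
tcp_pos: [0.5407, 0.0025, 0.1227]
ee_rot: [0.0, 0.97, 0.244, -0.003]
ft_force: [1.0, 1.1, -2.5]
gripper_width: 0.0396
```

>>> arm_command([
  {"offset":[0,0,0],"dr":[0,0,-0.1],"gripper":-1},
  {"offset":[0,0,0],"dr":[0,0,-0.1],"gripper":-1},
  {"offset":[0,0,0],"dr":[0,0,-0.1],"gripper":-1},
  {"offset":[0,0,0],"dr":[0,0,-0.1],"gripper":-1},
  {"offset":[0,0,0],"dr":[0,0,-0.1],"gripper":-1},
  {"offset":[0,0,0],"dr":[0,0,-0.1],"gripper":-1},
  {"offset":[0,0,0],"dr":[0,0,-0.1],"gripper":-1},
  {"offset":[0,0,0],"dr":[0,0,-0.1],"gripper":-1},
  {"offset":[0,0,0],"dr":[0,0,-0.05],"gripper":-1},
  {"offset":[0,0,0],"dr":[0,0,0],"gripper":-1},
])

```text
clock: 7.65
tcp_pos: [0.5385, -0.0056, 0.1206]
ee_rot: [-0.003, 0.773, 0.635, -0.005]
ft_force: [-0.5, 0.1, -2.8]
gripper_width: 0.0393
```

```bash
python3 -c "
from h import *
go([.5396,-.0256,.09],-9.5)"
```

```text
t 7.65 tcp [ 0.5385 -0.0056  0.1206] offset mm [-19.3   5.3  30.6] yang -11.21 tilt [-0.011 -0.001 -1.   ] j [-0.13  0.52  1.88 -0.    0.76  0.07] F [-0.5  0.1 -2.8] w 0.0393
dr z rad total -0.03
untilt dr [-0.0107  0.0035  0.    ]
```

>>> arm_command([
  {"offset":[-10,3,8],"dr":[-0.011,0.003,-0.03],"gripper":-1},
  {"offset":[-9,2,8],"dr":[0,0,0],"gripper":-1},
  {"offset":[0,0,8],"dr":[0,0,0],"gripper":-1},
  {"offset":[0,0,0],"dr":[0,0,0],"gripper":-1},
])

```text
clock: 7.98
tcp_pos: [0.5397, -0.0259, 0.095]
ee_rot: [0.0, 0.765, 0.644, -0.0]
ft_force: [-0.6, 0.6, -2.7]
gripper_width: 0.0397
```

```bash
python3 -c "
from h import *
go([.5396,-.0256,.0447],-9.5)
c=cam('top');s=cam('side')
a=cv2.resize(c['image'][175:235,205:285,::-1],None,fx=6,fy=6,interpolation=3)
b=cv2.resize(s['image'][150:265,240:325,::-1],None,fx=4,fy=4,interpolation=3)
o=np.zeros((460,830,3),np.uint8);o[:360,:480]=a;o[:460,485:825]=b
cv2.imwrite('pics/pre.png',cv2.resize(cv2.convertScaleAbs(o,alpha=1.6),(790,438)))"
```

```text
t 7.98 tcp [ 0.5397 -0.0259  0.095 ] offset mm [ 0.3 -0.1 50.3] yang -9.85 tilt [-0. -0. -1.] j [-0.17  0.55  1.9  -0.    0.69  0.  ] F [-0.6  0.6 -2.7] w 0.0397
dr z rad total -0.006
untilt dr [-0.0002  0.0003  0.    ]
```

View pics/pre.png

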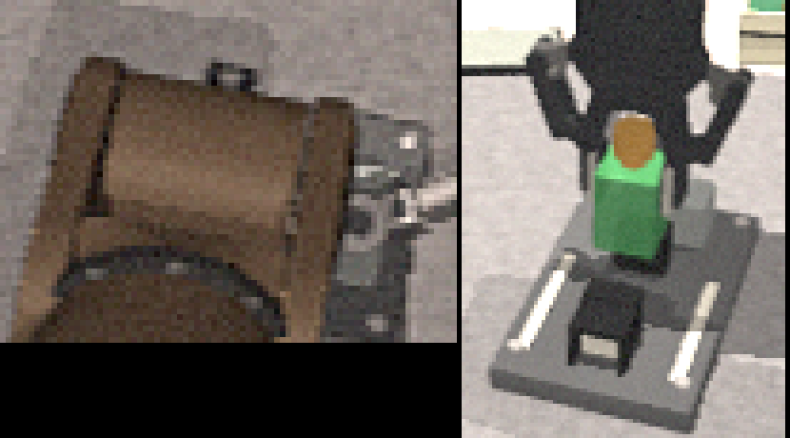

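```bash
python3 -c "
from h import *
s=cam('side');sp=np.array([.526,-.107]);th=np.radians(80.5);ey=np.array([np.cos(th),np.sin(th)]);ex=np.array([ey[1],-ey[0]])
h=cv2.cvtColor(s['image'],cv2.COLOR_RGB2HSV);m=cv2.inRange(h,(40,80,20),(90,255,255));m[:185]=0;m[225:]=0;m[:,:270]=0;m[:,298:]=0
ys,xs=np.nonzero(m)
for u in range(xs.min(),xs.max()+1):
    y=ys[xs==u]; v=y.max()+.5; p=plane(s,u,v,.0703)[:2]-sp; print(u,y.min(),y.max(),(p@ex*1e3).round(1),(p@ey*1e3).round(1))
"
```

```text
275 195 214 17.4 99.3
276 191 214 15.1 98.6
277 190 214 12.8 97.8
278 188 215 9.4 100.9
279 188 215 7.2 100.1
280 191 215 4.9 99.4
281 192 216 1.5 102.4
282 193 216 -0.8 101.6
283 194 216 -3.0 100.9
284 194 216 -5.3 100.2
285 194 216 -7.6 99.4
286 194 217 -10.9 102.4
287 194 217 -13.1 101.7
288 192 217 -15.4 100.9
289 192 217 -17.7 100.2
290 190 216 -18.9 95.7
291 189 214 -19.2 87.3
292 189 212 -19.5 78.8
293 191 210 -19.8 70.2
```

Pic: the flacon hangs upright at (630,200) above the opening. Its edges are at about 60–101 mm against a gap of 55–108 mm, so it fits. Lowering.

>>> arm_command([
  {"offset":[1,0,12],"dr":[0,0,0],"gripper":-1},
  {"offset":[0,0,12],"dr":[0,0,0],"gripper":-1},
  {"offset":[0,0,12],"dr":[0,0,0],"gripper":-1},
  {"offset":[0,0,7],"dr":[0,0,0],"gripper":-1},
  {"offset":[0,0,0],"dr":[0,0,0],"gripper":-1},
])

```text
clock: 8.55
tcp_pos: [0.5423, -0.0234, 0.0543]
ee_rot: [0.003, 0.765, 0.644, 0.002]
ft_force: [0.1, 0.2, -2.0]
gripper_width: 0.0395
```

```bash
python3 -c "
from h import *
go([.5396,-.0246,.0447],-9.5)"
```

```text
t 8.55 tcp [ 0.5423 -0.0234  0.0543] offset mm [-1.7 -2.5  9.6] yang -9.84 tilt [ 0.006 -0.001 -1.   ] j [-0.16  0.62  1.92 -0.    0.59  0.01] F [ 0.1  0.2 -2. ] w 0.0395
dr z rad total -0.006
untilt dr [ 0.0064  0.0002 -0.    ]
```

>>> arm_command([
  {"offset":[-2,-2,5],"dr":[0.006,0,0],"gripper":-1},
  {"offset":[0,0,4],"dr":[0,0,0],"gripper":-1},
  {"offset":[0,0,0],"dr":[0,0,0],"gripper":-1},
])

```text
clock: 8.8
tcp_pos: [0.5403, -0.0249, 0.0456]
ee_rot: [0.0, 0.765, 0.644, 0.0]
ft_force: [-0.3, -0.3, -2.8]
gripper_width: 0.04
```

```bash
python3 -c "
from h import *
go([.5396,-.0246,.0447],-9.5)"
```

```text
t 8.8 tcp [ 0.5403 -0.0249  0.0456] offset mm [ 0.1 -0.8  0.9] yang -9.84 tilt [ 0.001 -0.    -1.   ] j [-0.17  0.64  1.93 -0.    0.58  0.  ] F [-0.3 -0.3 -2.8] w 0.04
dr z rad total -0.006
untilt dr [ 0.0009  0.0002 -0.    ]
```

>>> arm_command([
  {"offset":[0,-1,1],"dr":[0,0,0],"gripper":-1},
  {"offset":[0,0,0.5],"dr":[0,0,0],"gripper":-1},
])

```text
clock: 8.97
tcp_pos: [0.5395, -0.0247, 0.0446]
ee_rot: [0.001, 0.765, 0.644, 0.0]
ft_force: [-2.2, -0.2, 1.4]
gripper_width: 0.0398
```

>>> arm_command([
  {"offset":[0,0,0],"dr":[0,0,0],"gripper":0.5},
  {"offset":[0,0,0],"dr":[0,0,0],"gripper":0.5},
  {"offset":[0,0,0],"dr":[0,0,0],"gripper":0.5},
  {"offset":[0,0,0],"dr":[0,0,0],"gripper":0.5},
])

```text
clock: 9.3
tcp_pos: [0.5403, -0.0249, 0.0459]
ee_rot: [0.002, 0.765, 0.644, 0.001]
ft_force: [1.1, -0.1, -0.4]
gripper_width: 0.0639
```

>>> arm_command([
  {"offset":[0,0,-10],"dr":[0,0,0],"gripper":0.5},
  {"offset":[0,0,-20],"dr":[0,0,0],"gripper":0.5},
  {"offset":[0,0,-30],"dr":[0,0,0],"gripper":0.5},
  {"offset":[0,0,-40],"dr":[0,0,0],"gripper":0.5},
  {"offset":[0,0,-30],"dr":[0,0,0],"gripper":0.5},
])

```text
clock: 9.72
tcp_pos: [0.5373, -0.0245, 0.1775]
ee_rot: [-0.003, 0.765, 0.644, -0.002]
ft_force: [1.0, -0.9, -0.0]
gripper_width: 0.0641
```

```bash
python3 -c "
from h import *
go([.5396,-.0246,.0447],-9.5)
s=cam('side')
b=cv2.resize(s['image'][150:265,230:335,::-1],None,fx=5,fy=5,interpolation=3)
cv2.imwrite('pics/placed.png',cv2.convertScaleAbs(b,alpha=1.6))"
```

```text
t 9.72 tcp [ 0.5373 -0.0245  0.1775] offset mm [  0.3   3.2 132.7] yang -9.87 tilt [-0.007  0.001 -1.   ] j [-0.17  0.44  1.83 -0.    0.88  0.  ] F [ 1.  -0.9 -0. ] w 0.0641
dr z rad total -0.006
untilt dr [-0.0072  0.0002  0.    ]
```

View pics/placed.png

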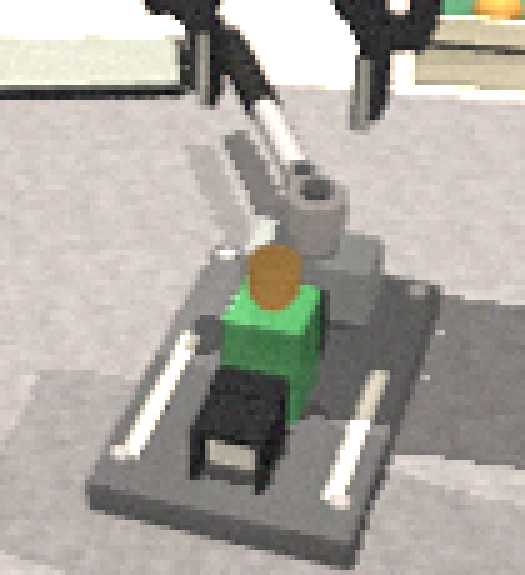

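Pic: the flacon stands upright between the jaws, with its cap at (275,275) and the rear jaw at (240,420) in front of it. Now over to the wrench grip, straddling it at about 130 mm from the spindle.

>>> arm_command([
  {"offset":[-32,11,0],"dr":[-0.007,0,0],"gripper":0.18},
  {"offset":[-32,11,0],"dr":[0,0,0],"gripper":0.18},
  {"offset":[-32,11,0],"dr":[0,0,0],"gripper":0.18},
  {"offset":[-32,11,0],"dr":[0,0,0],"gripper":0.18},
  {"offset":[-32,11,0],"dr":[0,0,0],"gripper":0.18},
  {"offset":[-25,11,0],"dr":[0,0,0],"gripper":0.18},
  {"offset":[0,0,0],"dr":[0,0,-0.106],"gripper":0.18},
  {"offset":[0,0,0],"dr":[0,0,-0.106],"gripper":0.18},
  {"offset":[0,0,0],"dr":[0,0,-0.106],"gripper":0.18},
  {"offset":[0,0,0],"dr":[0,0,-0.106],"gripper":0.18},
  {"offset":[0,0,0],"dr":[0,0,-0.08],"gripper":0.18},
  {"offset":[0,0,0],"dr":[0,0,0],"gripper":0.18},
])

```text
clock: 10.77
tcp_pos: [0.5741, -0.2286, 0.1963]
ee_rot: [0.011, 0.571, 0.821, 0.003]
ft_force: [-0.2, 0.3, 1.0]
gripper_width: 0.0502
```

```bash
python3 -c "
from h import *
go([.5715,-.2288,.13],20.5)"
```

```text
t 10.77 tcp [ 0.5741 -0.2286  0.1963] offset mm [ 1.7 -3.7 66.3] yang 20.42 tilt [ 0.022 -0.007 -1.   ] j [-0.49  0.51  1.63  0.01  0.98 -0.85] F [-0.2  0.3  1. ] w 0.0502
dr z rad total -0.001
untilt dr [ 0.0184  0.0143 -0.    ]
```

>>> arm_command([
  {"offset":[1,-3,0],"dr":[0.018,0.014,0],"gripper":0.18},
  {"offset":[0,0,22],"dr":[0,0,0],"gripper":0.18},
  {"offset":[0,0,22],"dr":[0,0,0],"gripper":0.18},
  {"offset":[0,0,22],"dr":[0,0,0],"gripper":0.18},
  {"offset":[0,0,0],"dr":[0,0,0],"gripper":0.18},
])

```text
clock: 11.18
tcp_pos: [0.5716, -0.2289, 0.1322]
ee_rot: [0.003, 0.576, 0.817, 0.0]
ft_force: [0.3, -0.1, -0.0]
gripper_width: 0.0504
```

```bash
python3 -c "
from h import *
go([.5715,-.2288,.061],20.5)
s=cam('side')
b=cv2.resize(s['image'][120:220,250:340,::-1],None,fx=5,fy=5,interpolation=3)
cv2.imwrite('pics/wr.png',cv2.convertScaleAbs(b,alpha=2))"
```

```text
t 11.18 tcp [ 0.5716 -0.2289  0.1322] offset mm [ 0.4 -0.3 71.2] yang 19.61 tilt [ 0.005 -0.003 -1.   ] j [-0.49  0.59  1.69 -0.    0.86 -0.83] F [ 0.3 -0.1 -0. ] w 0.0504
dr z rad total -0.015
untilt dr [ 0.0037  0.0042 -0.    ]
```

View pics/wr.png

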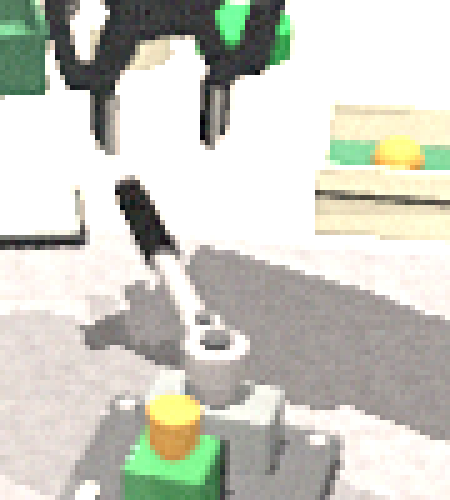

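Pic: the fingers at (115,150) and (212,143) straddle the black grip at (145,215). Descending around it.

>>> arm_command([
  {"offset":[0,0,15],"dr":[0.004,0.004,0],"gripper":0.18},
  {"offset":[0,0,15],"dr":[0,0,0],"gripper":0.18},
  {"offset":[0,0,10],"dr":[0,0,0],"gripper":0.18},
  {"offset":[0,0,0],"dr":[0,0,0],"gripper":0.18},
])

```text
clock: 11.57
tcp_pos: [0.5744, -0.2302, 0.0968]
ee_rot: [0.004, 0.578, 0.816, 0.0]
ft_force: [0.1, 0.5, -0.3]
gripper_width: 0.0502
```

>>> arm_command([
  {"offset":[0,0,10],"dr":[0,0,0],"gripper":0.18},
  {"offset":[0,0,10],"dr":[0,0,0],"gripper":0.18},
  {"offset":[0,0,8],"dr":[0,0,0],"gripper":0.18},
  {"offset":[0,0,2],"dr":[0,0,0],"gripper":0.18},
])

```text
clock: 11.9
tcp_pos: [0.5757, -0.2308, 0.0664]
ee_rot: [0.006, 0.578, 0.816, 0.001]
ft_force: [0.0, 0.5, -0.1]
gripper_width: 0.0501
```

```bash
python3 -c "
from h import *
go([.5715,-.2288,.061],20.5)"
```

```text
t 11.9 tcp [ 0.5757 -0.2308  0.0664] offset mm [ 3.3 -3.3  5.3] yang 19.32 tilt [ 0.01  -0.006 -1.   ] j [-0.49  0.68  1.72 -0.    0.73 -0.82] F [ 0.   0.5 -0.1] w 0.0501
dr z rad total -0.021
untilt dr [ 0.0073  0.0084 -0.    ]
```

>>> arm_command([
  {"offset":[3,-3,6],"dr":[0.007,0.008,0],"gripper":0.18},
  {"offset":[0,0,5],"dr":[0,0,0],"gripper":0.18},
  {"offset":[0,-5,0],"dr":[0,0,0],"gripper":0.18},
  {"offset":[0,-4,0],"dr":[0,0,0],"gripper":0.18},
])

```text
clock: 12.23
tcp_pos: [0.5628, -0.2316, 0.0534]
ee_rot: [-0.001, 0.578, 0.816, -0.0]
ft_force: [0.1, 1.0, -0.8]
gripper_width: 0.0502
```

>>> arm_command([
  {"offset":[0,-3,0],"dr":[0,0,0],"gripper":0.18},
  {"offset":[0,-3,0],"dr":[0,0,0],"gripper":0.18},
  {"offset":[0,-3,0],"dr":[0,0,0],"gripper":0.18},
])

```text
clock: 12.48
tcp_pos: [0.5542, -0.2352, 0.0542]
ee_rot: [0.001, 0.578, 0.816, 0.0]
ft_force: [5.4, 3.3, -2.4]
gripper_width: 0.0504
```

```bash
cat >> h.py <<'E'
def w():
    s=env.state();d=s['tcp_pos'][:2]-[.526,-.107];Y=rot().as_matrix()[:,1]
    yb=np.degrees(np.arctan2(Y[1],Y[0]));print('r',np.hypot(*d).round(4),'ang',np.degrees(np.arctan2(d[1],d[0])).round(1),'yang+270',(yb-90).round(1),'push F',(-s['ft_force']@Y*-1).round(2),'Fx',(s['ft_force']@rot().as_matrix()[:,0]).round(2),'r_dist',np.hypot(*s['tcp_pos'][:2]).round(3))
E
python3 -c "
from h import *
go([.5715,-.2288,.057],20.5);w()"
```

```text
t 12.48 tcp [ 0.5542 -0.2352  0.0542] offset mm [ 0.3 18.4 -2.8] yang 19.31 tilt [ 0.002 -0.    -1.   ] j [-0.51  0.68  1.77  0.    0.69 -0.85] F [ 5.4  3.3 -2.4] w 0.0504
dr z rad total -0.021
untilt dr [ 0.0016  0.0007 -0.    ]
r 0.1312 ang -77.6 yang+270 -70.7 push F 6.18 Fx 1.28 r_dist 0.602
```

>>> arm_command([
  {"offset":[0.7,-5.2,0],"dr":[0,0,0.04],"gripper":0.18},
  {"offset":[0.7,-5.2,0],"dr":[0,0,0.04],"gripper":0.18},
  {"offset":[0.7,-5.2,0],"dr":[0,0,0.04],"gripper":0.18},
  {"offset":[0.7,-5.2,0],"dr":[0,0,0.04],"gripper":0.18},
  {"offset":[0.7,-5.2,0],"dr":[0,0,0.04],"gripper":0.18},
  {"offset":[0.7,-5.2,0],"dr":[0,0,0.04],"gripper":0.18},
])

```text
clock: 12.98
tcp_pos: [0.5244, -0.2381, 0.0554]
ee_rot: [0.004, 0.675, 0.737, 0.003]
ft_force: [4.7, 1.2, -3.0]
gripper_width: 0.0506
```

```bash
python3 -c "
from h import *
go([.5715,-.2288,.057],20.5);w()"
```

```text
t 12.98 tcp [ 0.5244 -0.2381  0.0554] offset mm [ 5.2 47.8 -1.1] yang 5.02 tilt [ 0.01  -0.002 -1.   ] j [-0.54  0.65  1.84  0.01  0.64 -0.64] F [ 4.7  1.2 -3. ] w 0.0506
dr z rad total -0.27
untilt dr [ 0.0101  0.0027 -0.    ]
r 0.1311 ang -90.7 yang+270 -85.0 push F 4.71 Fx 0.76 r_dist 0.576
```

>>> arm_command([
  {"offset":[0.7,-5.2,0],"dr":[0.01,0.003,0.04],"gripper":0.18},
  {"offset":[0.7,-5.2,0],"dr":[0,0,0.04],"gripper":0.18},
  {"offset":[0.7,-5.2,0],"dr":[0,0,0.04],"gripper":0.18},
  {"offset":[0.7,-5.2,0],"dr":[0,0,0.04],"gripper":0.18},
  {"offset":[0.7,-5.2,0],"dr":[0,0,0.04],"gripper":0.18},
])

```text
clock: 13.4
tcp_pos: [0.5, -0.2357, 0.0569]
ee_rot: [0.004, 0.749, 0.662, 0.002]
ft_force: [5.5, 0.2, -4.3]
gripper_width: 0.0505
```

```bash
python3 -c "
from h import *
go([.5715,-.2288,.057],20.5);w()"
```

```text
t 13.4 tcp [ 0.5    -0.2357  0.0569] offset mm [15.6 70.1  0.5] yang -7.04 tilt [ 0.009 -0.003 -1.   ] j [-0.56  0.63  1.9   0.    0.61 -0.44] F [ 5.5  0.2 -4.3] w 0.0505
dr z rad total -0.481
untilt dr [ 0.0091  0.0021 -0.    ]
r 0.1313 ang -101.4 yang+270 -97.0 push F 5.44 Fx 0.87 r_dist 0.553
```

>>> arm_command([
  {"offset":[0.5,-4,0.4],"dr":[0.009,0.002,0.03],"gripper":0.18},
  {"offset":[0.5,-4,0.4],"dr":[0,0,0.03],"gripper":0.18},
  {"offset":[0.5,-4,0.4],"dr":[0,0,0.03],"gripper":0.18},
])

```text
clock: 13.65
tcp_pos: [0.4895, -0.2331, 0.0569]
ee_rot: [0.003, 0.78, 0.626, 0.002]
ft_force: [5.9, 1.0, -2.3]
gripper_width: 0.0505
```

>>> arm_command([
  {"offset":[0.5,-4,0.4],"dr":[0,0,0.03],"gripper":0.18},
  {"offset":[0.5,-4,0.4],"dr":[0,0,0.03],"gripper":0.18},
])

```text
clock: 13.82
tcp_pos: [0.483, -0.2308, 0.0569]
ee_rot: [0.005, 0.799, 0.601, 0.003]
ft_force: [5.6, 1.7, -2.9]
gripper_width: 0.0505
```

```bash
python3 -c "
from h import *
go([.5715,-.2288,.057],20.5);w()"
```

```text
t 13.82 tcp [ 0.483  -0.2308  0.0569] offset mm [26.5 84.4  0.8] yang -16.13 tilt [ 0.01  -0.005 -1.   ] j [-0.57  0.61  1.94  0.    0.58 -0.29] F [ 5.6  1.7 -2.9] w 0.0505
dr z rad total -0.639
untilt dr [ 0.0112  0.0017 -0.    ]
r 0.131 ang -109.1 yang+270 -106.1 push F 4.91 Fx 3.2 r_dist 0.535
```

>>> arm_command([
  {"offset":[0.4,-3.5,0.4],"dr":[0.011,0.002,0.02],"gripper":0.18},
  {"offset":[0.4,-3.5,0.4],"dr":[0,0,0.02],"gripper":0.18},
])

```text
clock: 13.98
tcp_pos: [0.4777, -0.2287, 0.057]
ee_rot: [0.002, 0.812, 0.584, 0.001]
ft_force: [6.1, 0.5, -2.3]
gripper_width: 0.0504
```

>>> arm_command([
  {"offset":[0.4,-3.5,0.4],"dr":[0,0,0.02],"gripper":0.18},
  {"offset":[0.4,-3.5,0.4],"dr":[0,0,0.02],"gripper":0.18},
])

```text
clock: 14.15
tcp_pos: [0.4728, -0.2266, 0.0571]
ee_rot: [0.005, 0.824, 0.566, 0.003]
ft_force: [7.4, 0.7, -3.0]
gripper_width: 0.0503
```

```bash
python3 -c "
from h import *
go([.5715,-.2288,.057],20.5);w()"
```

```text
t 14.15 tcp [ 0.4728 -0.2266  0.0571] offset mm [33.3 92.9  1.1] yang -20.99 tilt [ 0.01  -0.005 -1.   ] j [-0.57  0.6   1.97  0.    0.56 -0.21] F [ 7.4  0.7 -3. ] w 0.0503
dr z rad total -0.724
untilt dr [ 0.0109  0.001  -0.    ]
r 0.1309 ang -114.0 yang+270 -111.0 push F 6.66 Fx 3.28 r_dist 0.524
```

>>> arm_command([
  {"offset":[0.3,-3,0.4],"dr":[0.01,0,0.02],"gripper":0.18},
  {"offset":[0.3,-3,0.4],"dr":[0,0,0.02],"gripper":0.18},
])

```text
clock: 14.32
tcp_pos: [0.4693, -0.2249, 0.0573]
ee_rot: [0.004, 0.836, 0.549, 0.002]
ft_force: [12.4, 2.2, -4.3]
gripper_width: 0.0504
```

```bash
python3 -c "
from h import *
w()"
```

```text
r 0.1308 ang -115.7 yang+270 -113.4 push F 10.49 Fx 6.93 r_dist 0.52
```

>>> arm_command([
  {"offset":[0,-2.5,0.3],"dr":[0,0,0.01],"gripper":0.18},
])

```text
clock: 14.4
tcp_pos: [0.4686, -0.2245, 0.0576]
ee_rot: [0.006, 0.839, 0.544, 0.003]
ft_force: [10.3, 0.2, -4.0]
gripper_width: 0.0503
```

```bash
python3 -c "
from h import *
w();s=cam('side');t=cam('top')
b=cv2.resize(s['image'][130:250,240:345,::-1],None,fx=5,fy=5,interpolation=3)
cv2.imwrite('pics/sq.png',cv2.convertScaleAbs(b,alpha=2))"
```

```text
r 0.1308 ang -116.0 yang+270 -114.0 push F 9.28 Fx 4.39 r_dist 0.52
```

View pics/sq.png

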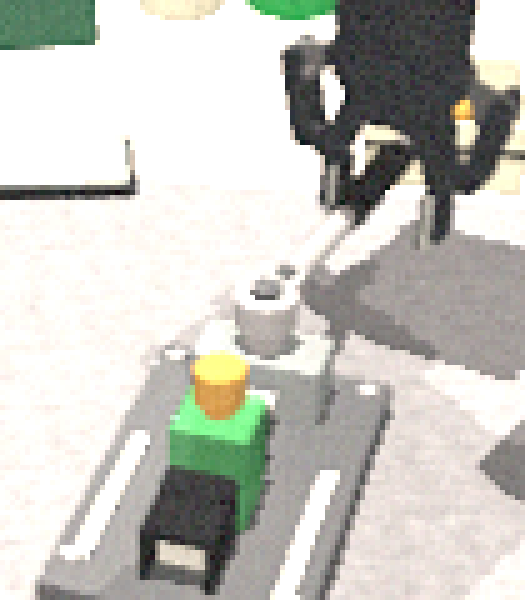

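Pic: the flacon at (220,430) is held against the rear jaw (190,500), and the finger pushes the grip at (375,185). Squeezing; single rows from here.

>>> arm_command([
  {"offset":[0,-3,0.4],"dr":[0,0,0.01],"gripper":0.18},
])

```text
clock: 14.58
tcp_pos: [0.4677, -0.2242, 0.0578]
ee_rot: [0.008, 0.841, 0.541, 0.004]
ft_force: [11.0, -0.3, -6.0]
gripper_width: 0.0504
```

>>> arm_command([
  {"offset":[0,-3,0.4],"dr":[0,0,0.01],"gripper":0.18},
])

```text
clock: 14.67
tcp_pos: [0.4665, -0.2238, 0.0579]
ee_rot: [0.01, 0.844, 0.536, 0.005]
ft_force: [8.8, -0.9, -4.8]
gripper_width: 0.0504
```

```bash
python3 -c "
from h import *
w()"
```

```text
r 0.131 ang -117.0 yang+270 -115.1 push F 8.2 Fx 2.91 r_dist 0.517
```

>>> arm_command([
  {"offset":[0,-3,0.4],"dr":[0,0,0.01],"gripper":0.18},
])

```text
clock: 14.75
tcp_pos: [0.4653, -0.2233, 0.058]
ee_rot: [0.012, 0.847, 0.532, 0.006]
ft_force: [9.1, -1.4, -5.6]
gripper_width: 0.0505
```

```bash
python3 -c "
from h import *
w()
s=cam('side')
b=cv2.resize(s['image'][155:195,280:330,::-1],None,fx=12,fy=12,interpolation=3)
cv2.imwrite('pics/ck.png',cv2.convertScaleAbs(b,alpha=1.5))"
```

```text
r 0.1312 ang -117.6 yang+270 -115.7 push F 8.64 Fx 2.74 r_dist 0.516
```

View pics/ck.png

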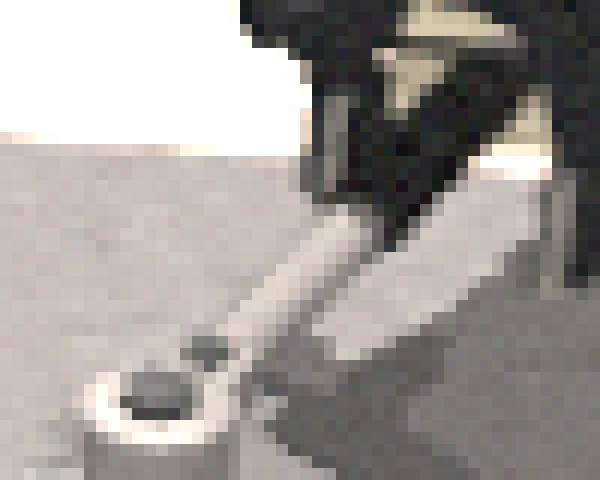

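>>> arm_command([
  {"offset":[0,-3,0.4],"dr":[0,-0.01,0.01],"gripper":0.18},
])

```text
clock: 14.88
tcp_pos: [0.4636, -0.223, 0.0581]
ee_rot: [0.016, 0.85, 0.527, 0.003]
ft_force: [6.8, -1.8, -4.4]
gripper_width: 0.0507
```

```bash
python3 -c "
from h import *
go([.45,-.22,.057]);w()"
```

```text
t 14.88 tcp [ 0.4636 -0.223   0.0581] offset mm [ -3.4 -13.5   0.7] yang -26.35 tilt [ 0.023 -0.025 -0.999] j [-0.57  0.58  2.01 -0.02  0.52 -0.1 ] F [ 6.8 -1.8 -4.4] w 0.0507
untilt dr [ 0.0312  0.0123 -0.    ]
r 0.1317 ang -118.3 yang+270 -116.3 push F 6.74 Fx 1.42 r_dist 0.514
```

The force has fallen from about 10.4 N to 6.7 N over roughly 5 mm of grip travel while still advancing. That is the click, with an estimated fold of 0.05–0.07 rad. Stop, back off and lift.

>>> arm_command([
  {"offset":[0,4,0],"dr":[0.01,0.01,0],"gripper":0.18},
  {"offset":[0,5,0],"dr":[0.01,0,0],"gripper":0.18},
  {"offset":[0,5,0],"dr":[0.01,0,0],"gripper":0.18},
  {"offset":[0,5,0],"dr":[0,0,0],"gripper":0.18},
  {"offset":[0,0,0],"dr":[0,0,0],"gripper":0.18},
])

```text
clock: 15.3
tcp_pos: [0.4829, -0.2332, 0.06]
ee_rot: [0.001, 0.85, 0.527, 0.0]
ft_force: [0.7, 0.5, 0.4]
gripper_width: 0.0507
```

```bash
python3 -c "
from h import *
go([.45,-.22,.057]);w()"
```

```text
t 15.3 tcp [ 0.4829 -0.2332  0.06  ] offset mm [ -2.8 -35.3   2.9] yang -26.33 tilt [ 0.002 -0.002 -1.   ] j [-0.57  0.61  1.93 -0.    0.6  -0.11] F [0.7 0.5 0.4] w 0.0507
untilt dr [ 0.0025  0.0012 -0.    ]
r 0.1333 ang -108.9 yang+270 -116.3 push F 0.42 Fx 0.79 r_dist 0.536
```

>>> arm_command([
  {"offset":[0,0,-15],"dr":[0,0,0],"gripper":0.18},
  {"offset":[0,0,-25],"dr":[0,0,0],"gripper":0.18},
  {"offset":[0,0,-30],"dr":[0,0,0],"gripper":0.18},
  {"offset":[0,0,-40],"dr":[0,0,0],"gripper":0.18},
  {"offset":[0,0,-40],"dr":[0,0,0],"gripper":0.18},
  {"offset":[-40,0,0],"dr":[0,0,0],"gripper":0.18},
  {"offset":[-40,0,0],"dr":[0,0,0],"gripper":0.18},
  {"offset":[-40,0,0],"dr":[0,0,0],"gripper":0.18},
  {"offset":[-40,0,0],"dr":[0,0,0],"gripper":0.18},
  {"offset":[-40,0,0],"dr":[0,0,0],"gripper":0.18},
  {"offset":[0,0,0],"dr":[0,0,0],"gripper":0.18},
])

```text
clock: 16.22
tcp_pos: [0.3892, -0.4172, 0.2178]
ee_rot: [-0.001, 0.847, 0.531, -0.001]
ft_force: [-0.0, -0.7, -0.3]
gripper_width: 0.0504
```

```bash
python3 -c "
from h import *
go([.45,-.22,.057])
t=cam('top','tend');s=cam('side','send')
a=cv2.resize(t['image'][175:245,205:305,::-1],None,fx=4.4,fy=4.4,interpolation=3)
b=cv2.resize(s['image'][130:265,235:320,::-1],None,fx=4.2,fy=4.2,interpolation=3)
o=np.zeros((567,800,3),np.uint8);o[:a.shape[0],:440]=a;o[:567,443:800]=b[:,:357]
cv2.imwrite('pics/end.png',cv2.convertScaleAbs(o,alpha=1.8))
for n,c in(('top0',t),('side0',s)):
    d=cv2.absdiff(cv2.imread(f'pics/{n}.png')[:,:,::-1].copy(),c['image']).max(2)
    m=cv2.morphologyEx((d>50).astype(np.uint8),cv2.MORPH_OPEN,np.ones((3,3)))
    k,l,st,ce=cv2.connectedComponentsWithStats(m);print(n,[st[i].tolist() for i in range(1,k) if st[i,4]>15])
"
```

```text
t 16.22 tcp [ 0.3892 -0.4172  0.2178] offset mm [204.1 -30.8 160.6] yang -25.84 tilt [-0.003  0.    -1.   ] j [-0.93  0.43  1.71 -0.    1.01 -0.48] F [-0.  -0.7 -0.3] w 0.0504
untilt dr [-0.0032  0.0013  0.    ]
top0 [[298, 191, 25, 14, 169], [158, 201, 7, 11, 40], [232, 203, 11, 11, 77], [149, 204, 6, 6, 34], [251, 208, 6, 8, 38], [299, 223, 25, 13, 173], [338, 239, 108, 84, 4312], [246, 287, 28, 20, 333], [305, 288, 18, 12, 120], [379, 302, 133, 82, 7633], [292, 311, 39, 27, 582], [247, 316, 23, 13, 156], [159, 322, 37, 62, 1127], [400, 327, 17, 12, 123], [376, 340, 21, 23, 251], [251, 360, 45, 16, 331], [203, 367, 5, 4, 19], [212, 367, 13, 7, 50]]
side0 [[332, 0, 53, 61, 1703], [345, 0, 98, 242, 5089], [497, 20, 11, 7, 68], [365, 40, 6, 23, 100], [398, 48, 15, 20, 195], [379, 56, 6, 6, 29], [341, 61, 5, 11, 43], [331, 62, 13, 37, 253], [348, 63, 30, 40, 579], [381, 67, 7, 9, 59], [396, 69, 10, 15, 111], [497, 93, 12, 7, 69], [366, 132, 36, 11, 280], [378, 143, 38, 13, 360], [273, 155, 11, 16, 109], [307, 160, 14, 14, 106], [308, 179, 12, 14, 84], [379, 187, 10, 10, 63], [279, 201, 16, 18, 188], [380, 200, 25, 54, 406], [447, 244, 11, 10, 78], [441, 289, 71, 36, 1479], [251, 299, 27, 44, 783]]
```

View pics/end.png

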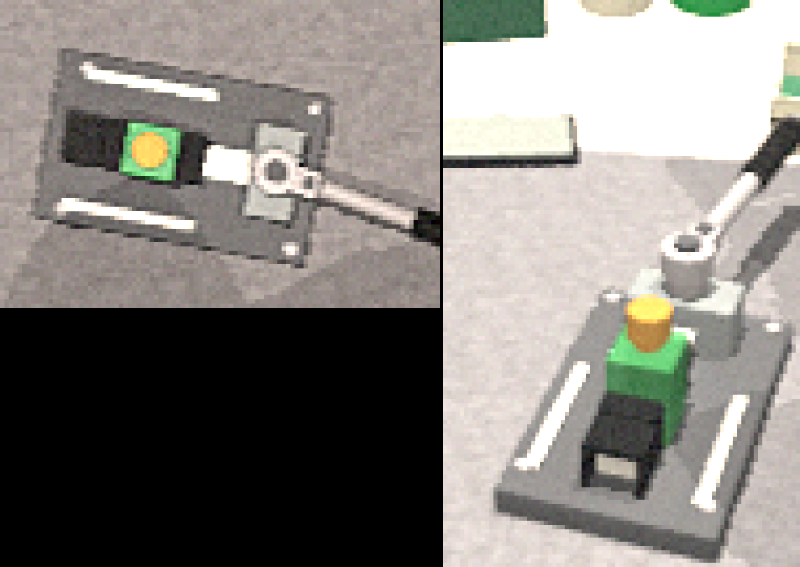

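```bash
python3 -c "
from h import *
sp=np.array([.526,-.107])
for f,roi in(('top0',(185,230,290,330)),('tend',(210,245,290,335))):
    c=cam('top');im=cv2.imread(f'pics/{f}.png')[:,:,::-1].copy();g=cv2.cvtColor(im,cv2.COLOR_RGB2GRAY)
    m=np.zeros_like(g);m[roi[0]:roi[1],roi[2]:roi[3]]=(g[roi[0]:roi[1],roi[2]:roi[3]]<40);k,l,st,ce=cv2.connectedComponentsWithStats(m);i=1+st[1:,4].argmax()
    p=plane(c,*ce[i],.08)[:2];d=p-sp;print(f,st[i],p,np.hypot(*d),np.degrees(np.arctan2(d[1],d[0])))
for tcp,y in(((.5542,-.2352),19.31),((.4693,-.2249),-23.4),((.4686,-.2245),-24),((.4665,-.2238),-25.1),((.4636,-.2230),-26.35)):
    h=np.array(tcp)+.0152*np.array([np.cos(np.radians(y)),np.sin(np.radians(y))]);d=h-sp;print(np.degrees(np.arctan2(d[1],d[0])).round(2),np.hypot(*d).round(4))
"
```

```text
top0 [297 191  27  15 172] [ 0.57798916 -0.24386041] 0.1464023396654569 -69.19971974163694
tend [298 222  27  16 185] [ 0.47667558 -0.24718571] 0.14860999957982615 -109.38444914358155
-70.94 0.1303
-109.03 0.1311
-109.38 0.1311
-110.36 0.1315
-111.67 0.1321
```

```bash
python3 -c "
from bench import env
print(env.hand_in())"
```

```text
the job is handed in; nothing more can be done
None
```

The flacon is clamped upright in the vise, the wrench clicked and sprang back straight, and I handed the job in at about 16 s of the 67 s allowed. The hand-in gives no verdict.

**What I did:** I took the green flacon nearest the base (0.604 m away; the two look-alikes are at 0.684 and 0.719 m) and stood it between the jaws. I then pushed the wrench clockwise by its rubber grip. The push force rose from about 5 N to a peak of about 10.5 N, then fell to 6.7 N as I kept moving. I took that fall as the click, stopped, backed off and lifted clear.

**Last checks:**
- **Clamping:** the final pictures show the flacon upright with both jaws touching it.
- **Wrench:** at full push the handle was at about -111.7°, and after letting go it rests at -109.4°, the angle at which the force peaked. That puts the fold at about 0.05 rad, above the 0.03 click and below the 0.13 limit. I worked this out from the force and the geometry; the fold itself was too small to see in the pictures.
- **Other things:** before-and-after pictures differ only at the flacon, jaw, wrench, and the arm with its shadows. At hand-in the robot touched nothing.

**What went wrong along the way:**
- The first grip closed about 19 mm too high because the arm had drifted, so I let go and gripped again lower. Nothing tipped.
- The force readings near the click were noisy, about ±1 N, and dipped and rose again before the clear fall.

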